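Dispense the mandarin from the fruit carousel

ROBOT

A 6-joint arm with a two-finger parallel gripper is mounted at the origin on a cart in front of the work surface, level with it; the furniture and walls round the work are solid. World frame = base frame: x ahead of the robot, y to its left, z up, the work surface at z = 0. Lengths are in mm, angles in rad, forces in N, time in s.
With the tool pointing down it reaches from about 400 to 925 mm from the base axis. Payload 12.5 kg.
Tool frame: the origin (TCP) lies on the mounting face of the last link; the fingertips stand 190 mm ahead of it and the grasp point (between the pads) lies 171 mm ahead of it; z points along the fingers, y is the line along which they close (so a half turn about z gives the same grasp; the last joint's range is limited). The gripper opens to 95 mm and grips with 3 to 60 N. Pads are 20 mm wide; open, the fingers measure 119 mm over their backs; the gripper's body (75 mm by 180 mm) begins 59 mm behind the grasp point.
Start: joints at [1.219, 0.491, 1.559, -0, 1.092, -0.106], TCP at [152.058, 606.22, 404.761] pointing down, gripper open.
Joint ranges: [-3.1, 3.1], [-0.84, 2.19], [0.05, 2.79], [-1.13, 4.28], [0.06, 2.93], [-2.69, 2.69]. Speed limits (rad/s): [2.22, 2.22, 2.79, 3.14, 3.14, 3.14].

INTERFACE

Orientations are given as [roll, pitch, yaw] about the fixed x, y, z axes, in that order (R = Rz(yaw) Ry(pitch) Rx(roll)).
In Python, from cell import * gives the robot as it stands.
- The arm moves only by the tool arm_command, never from a script. Its argument "rows" is a list that holds one entry, the list of rows, each a list of 7 numbers: the shift along the tool's x, y, z normalised to -1 to 1, where 1 is 0.15 m, then the turn, a rotation vector about the tool's x, y, z normalised to -1 to 1, where 1 is 360 degrees, then the opening, from -1 (shut) to 1 (fully open). A call has 1 to 10 rows; each row is the pose to reach, as a shift and turn from the pose commanded when the call began, along the tool's axes at that moment, turning the shorter way round; what a row does not reach only later rows make up. A row lasts 1/12 s, in which the tool goes at most 41.7 mm and 7.16 degrees, less where a joint would pass 70% of its speed; a pose out of reach is approached as far as the arm can. A call with a number of a shift or a turn outside -1 to 1 is refused whole. A call with a gripper value outside its range is refused whole. The fingers move at their own pace and stop on an object; the grip force is fixed at half the most. Time passes only in rows, so rows that repeat a pose let the fingers close. It gives the time, the measured TCP pose, the force, the opening and the grip force at its end, in the units of the state.
- state(): the state, without advancing time (a new reading comes with each control period).
- read_camera(name): name is "side" or "top"; returns (picture, depth): 384x512x3 uint8, red, green, blue; 384x512 float32, mm along the optical axis (not along the pixel's ray), 0 where there is no reading.
- get_calibration(name): a dict with "camera_matrix" (3x3 intrinsics, pixels), "position" and "orientation" of the camera in the world. Camera axes: x right, y up, looking along -z (the intrinsics and any distortion apply to the point x, -y, -z); pixel columns grow to the right and rows downward; lengths in mm; the calibration is good to about 2 mm. A picture is of the moment at which its call begins. get_calibration takes no time and is no camera call.
- job_done(): hands the job in; it is judged then, once.
The state is a dict: "t": time; "joints": joint angles; "qvel": joint speeds; "tau": joint torques, N m; "eef_pos": TCP position; "tcp_rot": TCP orientation; "ft_force": force on the tool from outside, world axes, zero at the start; "moment": the same for the moment, N m; "opening": opening from 0.0 (shut) to 1.0 (fully open); "grip_force": force on a finger pad.
Only numpy, scipy, OpenCV 4.12 (cv2) and the standard library are available. Lean on these libraries where they do the work, as an engineer would, in place of code of your own. Each camera call takes 0.05 s, during which the arm holds its last target. There are 200 camera calls.

TASK

Serve the mandarin from the fruit dispenser: with the cradle level, turn the carousel by its posts until the mandarin's compartment stands at the spout, then push the red lever over so that the cradle tips and the mandarin rolls into the catch tray, and let the cradle come back level. Do not touch any fruit, keep both lemons in the carousel, and leave the bowl, the tub and the spice jar where they stand.

Things in the scene. Friction and masses are not known exactly. Their poses are not given: they have to be found in the camera images.
- dispenser: Fixed fruit dispenser. Origin on the table under the carousel's middle; +y points to the spout and catch tray (about the robot's left, yaw within 0.3 rad), -x to the lever. A grey base carries a tipping aluminium pan, 240 mm across, on an axle along x, 125 mm above the table. Its rim tops out at 181 mm, with one gap 130 mm wide at +y. The white carousel turns in it, floor at 135 mm.
- carousel (a joint): Turn of the carousel about the upright axis through the dispenser's origin, rad, counter-clockwise from above positive, range -7 to 7; light friction (0.12 N m), stays where left. At value q the middles of its four 90-degree compartments stand at q + 0, 90, 180, 270 degrees from the dispenser's +x, the spout at 90. Starts within 0.13 of 0: compartment at the spout empty, one fruit in each other.
- push_post (a point): Middle of the black head (18 mm diameter, 195 to 235 mm above the table, thin stem below) of one push post, 80 mm from the axis. Four alike, on the dividers between the compartments: at q = 0 this one is at 45 degrees, the others 90 degrees apart. Dividers are 42 mm high and 4 mm thick.
- cradle (a joint): Tip of pan and carousel about the axle, rad: 0 level (at its stop), up to 0.74 spout side down. A damped spring (0.9 N m at level, 1.5 fully tipped) brings it back to level when the lever is let go. Pushing the lever takes 7 to 20 N. The fruit rolls out somewhere between 0.3 and 0.7 if its compartment's middle is within 8 degrees of the spout; far off, the rim holds it.
- lever_grip (a point): Point on the axis of the red round grip (24 mm diameter) of the upright lever fixed to the cradle, 10 mm below its top, 135 mm above the axle, 150 mm from the carousel's axis on the dispenser's -x side. The grip spans 95 to 145 mm above the axle. Pushed towards the dispenser's +y it tips the cradle, moving on an arc about the axle.
- hub (a point): Point on the carousel's axis at its floor, 10 mm above the axle; it tips with the cradle. Fruits lie about 70 mm from it, their tops about 187 mm above the table.
- tray_floor (a point): Middle of the floor of the steel catch tray, part of the dispenser, in front of and below the spout. Outside 170 mm (x) by 165 mm (y: 0.120 to 0.285 from the dispenser's origin), floor 6 mm above the table, walls 5 mm thick: 60 mm high at the sides, 24 mm under the spout, 80 mm at the far end.
- mandarin: The orange mandarin, 58 mm across, 52 mm high, in one compartment of the carousel. Origin at the centre of its underside (turns with it as it rolls).
- mandarin_center (a point): Centre of the mandarin.
- lemon_a: The yellow lemon, about 71 x 53 x 51 mm, one of two alike, lying in one compartment of the carousel and to stay there. Origin at its underside.
- lemon_a_center (a point): Centre of that lemon.
- lemon_b: The yellow lemon, about 71 x 53 x 51 mm, one of two alike, lying in one compartment of the carousel and to stay there. Origin at its underside.
- lemon_b_center (a point): Centre of that lemon.
- rice_bowl: Bystander: white bowl of rice, 144 mm across, 57 mm high, on the table to the left; origin at the centre of its underside.
- tub: Bystander: white tub, 72 mm across, 71 mm high, on the table to the right; origin at the centre of its underside.
- spice_jar: Bystander: spice jar with red cap, 45 mm across, 106 mm high, on the table to the right; origin at the centre of its underside.
Not all that is in view belongs to the job. Leave any green look-alike of the lemon_a alone.

How it is judged (in metres and radians):
On the way, in this order (a step that is already met when the one before it is completed fails the run):
1. the mandarin is in front of the spout, within 50 mm of its middle line, still in the level carousel (x of mandarin_center in the frame of dispenser between -0.05 and 0.05 m and y of mandarin_center in the frame of dispenser above 0.03 m and z of mandarin_center in the frame of dispenser above 0.145 m and value of joint cradle below 0.06 rad), for 0.2 s.
2. the cradle is tipped by at least 0.25 rad (value of joint cradle above 0.25 rad), for 0.05 s.
At the end, for the whole second after the job is handed in: The mandarin lies still (under 0.05 m/s) inside the catch tray (centre within the tray's outline and lower than 55 mm above the table), the cradle is back within 0.06 rad of level, and both lemons are in the carousel (centres within 105 mm of the hub) (x of mandarin_center in the frame of dispenser between -0.085 and 0.085 m and y of mandarin_center in the frame of dispenser between 0.12 and 0.285 m and z of mandarin_center in the frame of dispenser below 0.055 m and linear speed of mandarin below 0.05 m/s and value of joint cradle below 0.06 rad and distance between each of lemon_a_center, lemon_b_center and hub below 0.105 m); the robot touches nothing.
It fails at once if a lemon leaves the carousel (distance between any of lemon_a_center, lemon_b_center and hub above 0.125 m).
It fails at once if the robot touches a fruit (contact force between any of the fingers, the arm and mandarin above 0.5 N or contact force between any of the fingers, the arm and lemon_a above 0.5 N or contact force between any of the fingers, the arm and lemon_b above 0.5 N).
It fails at once if the bowl, the tub or the spice jar is moved by more than 3 cm (distance of any of rice_bowl, tub, spice_jar from where it was at the start of the episode above 0.03 m).
It also fails if it takes over 64 s, if anything falls off the work surface, if the arm or the gripper's body presses on something with over 40 N, if the wrist force passes 120 N, or if a joint passes its speed limit or range.

## Working session

There is one attempt and no reset: what is moved stays moved. The work goes in short steps, Python scripts to look and compute and a tool call to move; the robot and the scene stay as the last step left them, time stands still between calls to the robot, and variables do not carry over. Pictures are saved under pics/ and viewed, at most 10 in all, crops included, and the job is handed in when it is done.

Besides the shell and the picture viewer there is one more tool, called after "Call:" as name([rows], argument=value, ...), one row to a line, values as JSON. arm_command: Moves the arm, as the interface text tells. Its arguments: {"type":"object","properties":{"rows":{"type":"array","items":{"type":"array","items":{"type":"array","items":{"type":"number","minimum":-1,"maximum":1}}}}},"required":["rows"]}

```bash
ls; mkdir -p pics; python3 - <<'E'
from cell import *
import cv2, numpy as np
s=state();print(s)
for n in ("top","side"):
    p,d=read_camera(n); c=get_calibration(n); print(n,c)
    np.savez(f"pics/{n}0.npz",p=p,d=d)
    cv2.imwrite(f"pics/{n}0.png",cv2.cvtColor(p,cv2.COLOR_RGB2BGR))
E
```

```text
pics
{'t': 0.0, 'joints': array([ 1.21940367e+00,  4.91537457e-01,  1.55943668e+00, -1.49862739e-05,
        1.09164890e+00, -1.05595158e-01]), 'qvel': array([ 0.00105605, -0.00156092,  0.00120838, -0.00032288, -0.00195947,
       -0.00042924]), 'tau': array([ 2.73969294e-03, -6.12640858e+01, -2.58177280e+01,  6.92416308e-02,
        4.82005463e-02, -1.11957745e-04]), 'eef_pos': array([152.04704913, 606.19279597, 404.17976325]), 'tcp_rot': array([-3.14056662e+00, -9.53831676e-05,  2.89580202e+00]), 'ft_force': array([-0.58076772,  0.64200384,  0.64959211]), 'moment': array([-0.00702025, -0.00333721, -0.00403325]), 'grip_force': 0.0, 'opening': 0.9976937119297754}
top {'camera_matrix': array([[416.17369657,   0.        , 260.94068155],
       [  0.        , 416.17369657, 200.14315206],
       [  0.        ,   0.        ,   1.        ]]), 'position': array([ 534.87847156,   69.14934181, 1554.29060572]), 'orientation': array([ 0.06603985, -0.00601856, -1.58430356])}
side {'camera_matrix': array([[349.67368961,   0.        , 253.86773515],
       [  0.        , 349.67368961, 189.42895701],
       [  0.        ,   0.        ,   1.        ]]), 'position': array([ 264.80740107, -872.13496598, 1088.64501378]), 'orientation': array([ 0.84927196,  0.00930433, -0.37592009])}
```

View pics/top0.png

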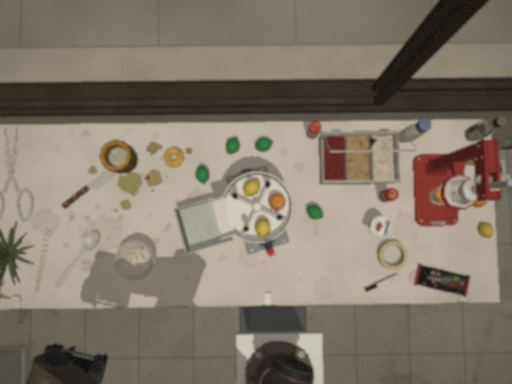

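View pics/side0.png

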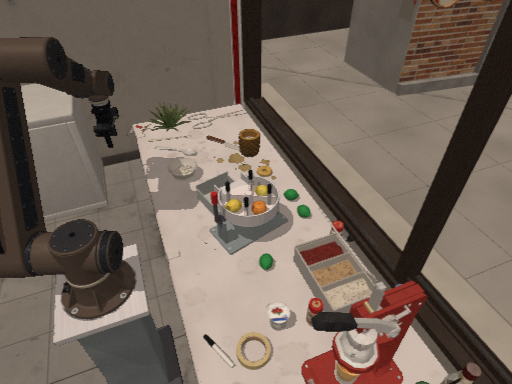

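The top view shows the dispenser at about (258,207), the tray at (205,225), the red lever at (269,250), the mandarin at (277,202), and lemons at (251,187) and (263,228).
Could be taken for the mandarin: the orange one in the carousel (277,202), the donut (174,157), and the red caps at (314,128) and (391,194). For the lemons: the green ones at (232,145), (263,144), (203,173), (315,212), and a yellow one at (486,229). For the lever: the red caps. I choose the carousel items and will check them in a close crop.

```bash
cat > h.py <<'E'
import cv2, numpy as np
from cell import *
from scipy.spatial.transform import Rotation as R
def rays(n,uv):
    c=get_calibration(n);K=c["camera_matrix"];uv=np.atleast_2d(np.asarray(uv,float))
    d=np.c_[(uv[:,0]-K[0,2])/K[0,0],-(uv[:,1]-K[1,2])/K[1,1],-np.ones(len(uv))]
    return c["position"],d@R.from_euler("xyz",c["orientation"]).as_matrix().T
def onz(n,uv,z):
    p,d=rays(n,uv);return p+d*((z-p[2])/d[:,2])[:,None]
def blobs(m,amin=4):
    k,l,st,ce=cv2.connectedComponentsWithStats(m.astype(np.uint8))
    return [(ce[i].round(1),st[i,4]) for i in range(1,k) if st[i,4]>=amin]
E
python3 - <<'E'
from h import *
p=np.load("pics/top0.npz")["p"];d=np.load("pics/top0.npz")["d"]
x0,y0=165,160
c=p[y0:260,x0:300]; hsv=cv2.cvtColor(c,cv2.COLOR_RGB2HSV);H,S,V=[hsv[...,i].astype(int) for i in range(3)]
cv2.imwrite("pics/crop0.png",cv2.cvtColor(cv2.resize(c,None,fx=5.5,fy=5.5,interpolation=cv2.INTER_CUBIC),cv2.COLOR_RGB2BGR))
o=np.array([x0,y0])
for nm,m,z in [("black",V<50,235),("orange",(H>6)&(H<17)&(S>130),165),("yellow",(H>20)&(H<32)&(S>110),165),("red",((H<5)|(H>174))&(S>130),255)]:
    for ce,a in blobs(m): print(nm,ce+o,a,onz("top",ce+o,z).round(0), d[tuple((ce+o).round().astype(int)[::-1])])
E
```

```text
orange [276.6 201.3] 171 [[622.   7. 165.]] 1367.2756
yellow [251.3 187. ] 187 [[671.  91. 165.]] 1372.4998
yellow [262.4 227.5] 192 [[535.  56. 165.]] 1365.3315
red [269.9 251.2] 33 [[462.  35. 255.]] 1273.465
```

View pics/crop0.png

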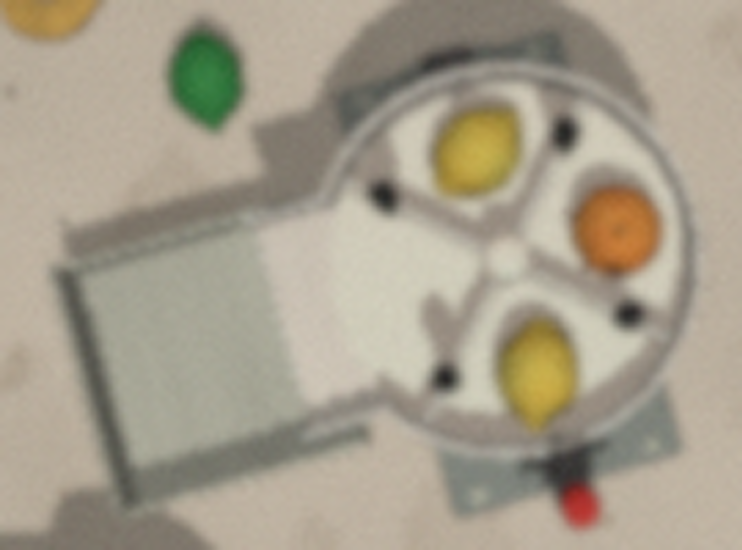

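The crop confirms the picks. The four black posts are at crop (385,195), (565,133), (630,314) and (445,377). The mandarin is opposite the spout, with lemons on both sides and the lever at (580,505).

```bash
python3 - <<'E'
from h import *
p=np.load("pics/top0.npz")["p"];d=np.load("pics/top0.npz")["d"]
g=cv2.cvtColor(p,cv2.COLOR_RGB2GRAY).astype(float)
P=[]
for u,v in [(385,195),(565,133),(630,314),(445,377)]:
    u=u/5.5+165-.4;v=v/5.5+160-.4
    yy,xx=np.mgrid[int(v)-4:int(v)+6,int(u)-4:int(u)+6]
    w=np.clip(110-g[yy,xx],0,None); ce=np.array([(w*xx).sum(),(w*yy).sum()])/w.sum()
    P.append(onz("top",ce,233)[0,:2]); print(ce.round(1),P[-1].round(1), d[int(round(ce[1])),int(round(ce[0]))])
P=np.array(P);c=P.mean(0);print("hub",c,np.linalg.norm(P-c,axis=1))
a=np.degrees(np.arctan2(*(P-c).T[::-1]));print("post ang",a)
# rim fit from depth: points z 170..190
K=get_calibration("top")["camera_matrix"]
yy,xx=np.mgrid[160:262,160:305]; pos,ry=rays("top",np.c_[xx.ravel(),yy.ravel()])
W=pos+ry*d[yy,xx].ravel()[:,None]
r=np.hypot(*(W[:,:2]-c).T)
m=(W[:,2]>172)&(W[:,2]<186)&(r>105)&(r<130)
A=np.c_[2*W[m,:2],np.ones(m.sum())];s=np.linalg.lstsq(A,(W[m,:2]**2).sum(1),rcond=None)[0];print("rim c",s[:2],np.sqrt(s[2]+s[:2]@s[:2]),m.sum())
L=onz("top",[269.9,251.2],270)[0];print("lever",L); v=L[:2]-s[:2];print(np.hypot(*v),"yaw",np.arctan2(-v[1],-v[0]))
t=onz("top",np.array([(62,270),(128,505)])/5.5+[164.6,159.6],80);print("tray far",t); e=t[0]-t[1];print("yaw",np.arctan2(e[1],e[0]),np.hypot(*e[:2]))
m=(W[:,2]>240)&(W[:,2]<300);print("lever pts",W[m].mean(0),m.sum(),W[m][:,2].max())
E
```

```text
[234.4 195. ] [639.6 144.3] 1320.9023
[267.1 183.7] [674.3  39.7] 1324.3336
[279.  216.6] [569.1   3.5] 1322.7885
[245.4 228.2] [533.6 110.3] 1314.7208
hub [604.16873123  74.45540834] [78.30437502 78.28616243 79.14102362 79.13232324]
post ang [  63.07978062  -26.35062507 -116.30482455  153.04080455]
rim c [602.96291927  75.62471864] 115.5483981015269 291
lever [462.36230693  34.90608303 270.        ]
146.3780703439009 yaw 0.28189299496233416
tray far [[605.87217267 360.58475085  80.        ]
 [454.86677874 318.430082    80.        ]]
yaw 0.27222962048165295 156.77896894203076
lever pts [474.95921674  39.92200733 266.3460723 ] 56 279.4928318433599
```

Call:
arm_command([
  [[0,0,-0.27,0,0,0,0],[-0.816,-0.647,-0.27,0,0,0,-0.2],[-0.816,-0.647,-0.27,0,0,0,-0.2],[-0.816,-0.647,-0.27,0,0,0,-0.2],[-0.816,-0.647,-0.27,0,0,0,-0.2],[-0.816,-0.647,-0.27,0,0,0,-0.2]],
])

```text
t: 0.6
eef_pos: [249.5, 479.0, 445.3]
tcp_rot: [-3.14, 0.001, 2.893]
ft_force: [0.6, -0.0, 0.5]
opening: 0.636
grip_force: 0.0
```

Call:
arm_command([
  [[-0.816,-0.647,0,0,0,0,-0.2],[-0.816,-0.647,0,0,0,0,-0.2],[-0.816,-0.647,0,0,0,0,-0.2],[-0.816,-0.647,0,0,0,0,-0.2],[-0.816,-0.647,0,0,0,0,-0.2]],
])

```text
t: 1.02
eef_pos: [344.6, 355.5, 445.1]
tcp_rot: [-3.141, 0.0, 2.892]
ft_force: [-1.0, 0.7, 0.6]
opening: 0.407
grip_force: 0.0
```

Call:
arm_command([
  [[-0.816,-0.647,0,0,0,0,-0.2],[-0.816,-0.647,0,0,0,0,-0.2],[-0.816,-0.647,0,0,0,0,-0.2],[-0.816,-0.647,0,0,0,0,-0.2],[-0.816,-0.647,0,0,0,0,-0.2]],
])

```text
t: 1.43
eef_pos: [439.9, 231.8, 445.0]
tcp_rot: [-3.141, 0.001, 2.892]
ft_force: [-1.1, -0.7, 0.4]
opening: 0.401
grip_force: 0.0
```

Call:
arm_command([
  [[-0.4,-0.32,0,0,0,0.015,-0.2],[-0.816,-0.647,0,0,0,0.035,-0.2],[-0.816,-0.647,0,0,0,0.035,-0.2],[-0.816,-0.647,0,0,0,0.035,-0.2],[-0.816,-0.647,0,0,0,0.035,-0.2],[-0.816,-0.647,0,0,0,0.035,-0.2],[-0.816,-0.647,0,0,0,0.035,-0.2]],
])

```text
t: 2.02
eef_pos: [532.1, 111.4, 444.9]
tcp_rot: [-3.141, -0.001, 2.676]
ft_force: [-0.3, -0.1, -0.4]
opening: 0.401
grip_force: 0.0
```

Call:
arm_command([
  [[0,0,0.1,0,0,0,-0.2],[0,0,0.2,0,0,0,-0.2],[0,0,0.28,0,0,0,-0.2],[0,0,0.34,0,0,0,-0.2],[0,0,0.34,0,0,0,-0.2],[0,0,0.34,0,0,0,-0.45],[0,0,0.34,0,0,0,-0.45],[0,0,0.34,0,0,0,-0.45]],
])

```text
t: 2.68
eef_pos: [532.5, 110.8, 395.0]
tcp_rot: [3.141, 0.001, 2.676]
ft_force: [0.2, -0.3, 0.6]
opening: 0.291
grip_force: 0.0
```

```bash
python3 - <<'E'
from h import *
p,d=read_camera("side");c=p[150:260,170:310]
cv2.imwrite("pics/s1.png",cv2.cvtColor(cv2.resize(c,None,fx=5,fy=5,interpolation=cv2.INTER_CUBIC),cv2.COLOR_RGB2BGR))
s=state();print(s["joints"].round(3),s["eef_pos"],s["tcp_rot"])
E
```

```text
[ 0.084  0.387  1.771  0.     0.983 -1.022] [532.47160722 110.70387922 394.95600906] [3.14084141e+00 1.03544540e-03 2.67602348e+00]
```

View pics/s1.png

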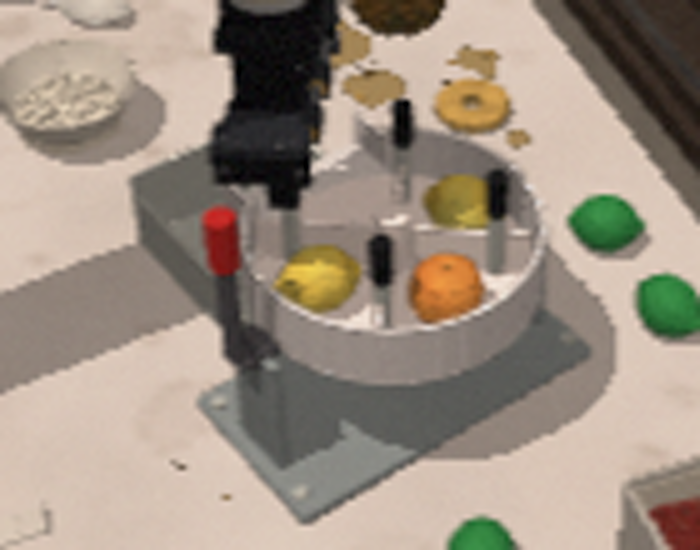

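The gripper straddles the near-spout post at crop (285,195), clear of the lemon and the lever. Now I turn it clockwise about the hub.

Call:
arm_command([
  [[-0.001,0.0335,0,0,0,0.01,-0.45],[-0.004,0.067,0,0,0,0.02,-0.45],[-0.009,0.1,0,0,0,0.03,-0.45],[-0.017,0.1325,0,0,0,0.04,-0.45],[-0.026,0.165,0,0,0,0.05,-0.45],[-0.0375,0.196,0,0,0,0.06,-0.45],[-0.051,0.227,0,0,0,0.07,-0.45],[-0.066,0.257,0,0,0,0.08,-0.45],[-0.083,0.286,0,0,0,0.09,-0.45],[-0.102,0.3135,0,0,0,0.1,-0.45]],
])

```text
t: 3.57
eef_pos: [567.2, 145.8, 394.7]
tcp_rot: [-3.141, -0.0, 2.044]
ft_force: [-2.1, 0.7, 1.4]
opening: 0.275
grip_force: 0.9
```

Call:
arm_command([
  [[-0.001,0.0335,0,0,0,0.01,-0.45],[-0.004,0.067,0,0,0,0.02,-0.45],[-0.009,0.1,0,0,0,0.03,-0.45],[-0.017,0.1325,0,0,0,0.04,-0.45],[-0.026,0.165,0,0,0,0.05,-0.45],[-0.0375,0.196,0,0,0,0.06,-0.45],[-0.051,0.227,0,0,0,0.07,-0.45],[-0.066,0.257,0,0,0,0.08,-0.45],[-0.083,0.286,0,0,0,0.09,-0.45],[-0.102,0.3135,0,0,0,0.1,-0.45]],
])

```text
t: 4.4
eef_pos: [616.1, 153.9, 394.6]
tcp_rot: [-3.141, -0.001, 1.416]
ft_force: [-1.8, 1.3, 1.3]
opening: 0.278
grip_force: 1.0
```

```bash
python3 - <<'E'
from h import *
p,d=read_camera("top");cv2.imwrite("pics/t2.png",cv2.cvtColor(cv2.resize(p[150:260,180:310],None,fx=5,fy=5,interpolation=cv2.INTER_CUBIC),cv2.COLOR_RGB2BGR))
s=state();e=s["eef_pos"];print(s["joints"].round(3),e,np.degrees(s["tcp_rot"]),s["ft_force"])
print(np.hypot(e[0]-603.6,e[1]-75),np.degrees(np.arctan2(e[1]-75,e[0]-603.6)))
E
```

```text
[0.14  0.516 1.543 0.    1.082 0.299] [616.8162108  153.65272986 394.56447858] [ 1.79970863e+02 -2.70390037e-02  8.08747675e+01] [-1.29037223 -0.65234262  0.39305587]
79.75537688994815 80.46155610795321
```

View pics/t2.png

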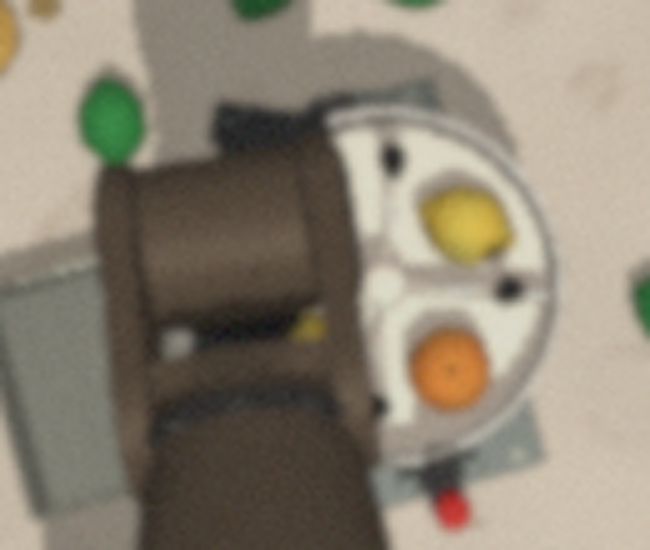

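The carousel is turning. The mandarin is now at crop (450,370) on the lever side and the lemon is still held. I'll continue.

Call:
arm_command([
  [[-0.001,0.0335,0,0,0,0.01,-0.45],[-0.004,0.067,0,0,0,0.02,-0.45],[-0.009,0.1,0,0,0,0.03,-0.45],[-0.017,0.1325,0,0,0,0.04,-0.45],[-0.026,0.165,0,0,0,0.05,-0.45],[-0.0375,0.196,0,0,0,0.06,-0.45],[-0.051,0.227,0,0,0,0.07,-0.45],[-0.066,0.257,0,0,0,0.08,-0.45],[-0.083,0.286,0,0,0,0.09,-0.45],[-0.102,0.3135,0,0,0,0.1,-0.45]],
])

```text
t: 5.28
eef_pos: [660.3, 131.6, 394.6]
tcp_rot: [-3.141, -0.001, 0.789]
ft_force: [-0.7, 3.0, 0.2]
opening: 0.276
grip_force: 1.0
```

Call:
arm_command([
  [[-0.001,0.0335,0,0,0,0.01,-0.45],[-0.004,0.067,0,0,0,0.02,-0.45],[-0.009,0.1,0,0,0,0.03,-0.45],[-0.017,0.1325,0,0,0,0.04,-0.45],[-0.026,0.165,0,0,0,0.05,-0.45],[-0.0375,0.196,0,0,0,0.06,-0.45],[-0.051,0.227,0,0,0,0.07,-0.45],[-0.066,0.257,0,0,0,0.08,-0.45],[-0.083,0.286,0,0,0,0.09,-0.45],[-0.102,0.3135,0,0,0,0.1,-0.45]],
])

```text
t: 6.12
eef_pos: [683.0, 87.5, 394.6]
tcp_rot: [-3.141, -0.001, 0.161]
ft_force: [0.7, 2.6, -0.6]
opening: 0.274
grip_force: 1.0
```

```bash
python3 - <<'E'
from h import *
s=state();e=s["eef_pos"];print(s["joints"].round(3),e,np.degrees(s["tcp_rot"]),s["ft_force"])
print(np.hypot(e[0]-603.6,e[1]-75),np.degrees(np.arctan2(e[1]-75,e[0]-603.6)))
E
```

```text
[3.200e-02 5.930e-01 1.399e+00 1.000e-03 1.149e+00 1.441e+00] [682.95391355  87.51551018 394.58922553] [-1.79973047e+02 -5.65252939e-02  9.22610898e+00] [ 0.65651797  2.57421006 -0.58203761]
80.33480933273525 8.962724998087198
```

Call:
arm_command([
  [[-0.001,0.0335,0,0,0,0.01,-0.45],[-0.004,0.067,0,0,0,0.02,-0.45],[-0.009,0.1,0,0,0,0.03,-0.45],[-0.017,0.1325,0,0,0,0.04,-0.45],[-0.026,0.165,0,0,0,0.05,-0.45],[-0.0375,0.196,0,0,0,0.06,-0.45],[-0.051,0.227,0,0,0,0.07,-0.45],[-0.066,0.257,0,0,0,0.08,-0.45],[-0.083,0.286,0,0,0,0.09,-0.45],[-0.102,0.3135,0,0,0,0.1,-0.45]],
])

```text
t: 6.95
eef_pos: [675.4, 38.5, 394.6]
tcp_rot: [-3.141, -0.001, -0.467]
ft_force: [1.3, 1.1, -2.0]
opening: 0.275
grip_force: 0.9
```

Call:
arm_command([
  [[0,0.02,0,0,0,0.006,-0.45],[-0.001,0.036,0,0,0,0.011,-0.45],[-0.002,0.047,0,0,0,0.014,-0.45],[-0.002,0.047,0,0,0,0.014,-0.45],[-0.002,0.047,0,0,0,0.014,-0.45]],
])

```text
t: 7.37
eef_pos: [671.9, 32.4, 394.5]
tcp_rot: [-3.142, -0.0, -0.552]
ft_force: [0.7, -0.0, 0.3]
opening: 0.274
grip_force: 0.0
```

```bash
python3 - <<'E'
from h import *
s=state();e=s["eef_pos"];print(s["joints"].round(3),e,np.degrees(s["tcp_rot"]),s["ft_force"])
print(np.hypot(e[0]-603.6,e[1]-75),np.degrees(np.arctan2(e[1]-75,e[0]-603.6)))
p,d=read_camera("top");cv2.imwrite("pics/t3.png",cv2.cvtColor(cv2.resize(p[150:260,180:310],None,fx=5,fy=5,interpolation=cv2.INTER_CUBIC),cv2.COLOR_RGB2BGR))
E
```

```text
[-0.05   0.569  1.443 -0.     1.129  2.073] [671.9421857   32.41456664 394.46434099] [-1.79996231e+02 -1.14181441e-02 -3.16472612e+01] [ 0.72771696 -0.01247141  0.29456972]
80.52436576319478 -31.92788957028985
```

View pics/t3.png

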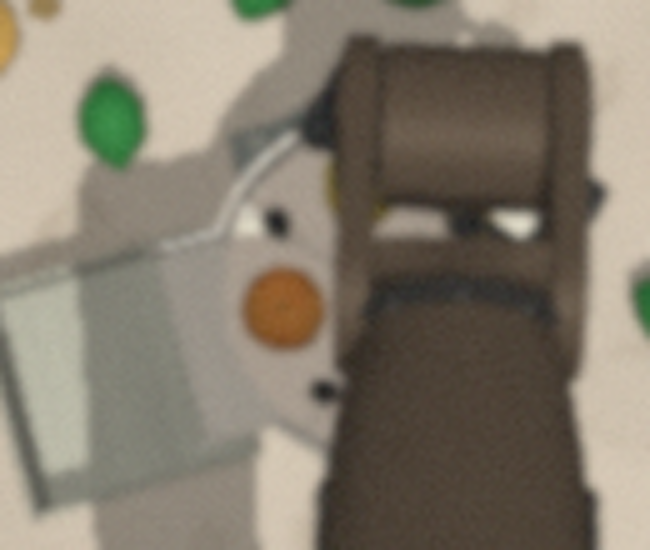

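```bash
python3 - <<'E'
from h import *
h=np.array([603.6,75])
for u,v,z in [(275,222,233),(325,392,233),(283,308,163)]:
    q=onz("top",[u/5+179.6,v/5+149.6],z)[0,:2]-h; print(q+h,np.hypot(*q),np.degrees(np.arctan2(q[1],q[0]))-15.7)
E
```

```text
[642.84806794 143.60883948] 79.04165795087066 44.52804509358147
[534.41855505 112.96031935] 78.91171123996264 135.54613032118456
[590.81319508 142.74497594] 68.94116437426612 84.98877852144868
```

The mandarin is at the spout at crop (283,308). The compartment middle is within about 0.1° of the spout line. Now I raise the gripper and go round to behind the lever.

Call:
arm_command([
  [[0,-0.015,0,0,0,0,-0.45],[0,-0.015,-0.1,0,0,0,-0.45],[0,-0.015,-0.25,0,0,0,-0.45],[0,-0.015,-0.45,0,0,0,-0.45],[0,-0.015,-0.45,0,0,0,-0.45],[0,-0.015,-0.45,0,0,0,-0.45]],
])

```text
t: 7.92
eef_pos: [673.1, 34.6, 463.3]
tcp_rot: [-3.14, -0.003, -0.553]
ft_force: [-1.1, 0.6, -0.6]
opening: 0.274
grip_force: 0.0
```

Call:
arm_command([
  [[-0.516,0.463,0,0,0,0,-1],[-0.516,0.463,0,0,0,0,-1],[-0.516,0.463,0,0,0,0,-1],[-0.516,0.463,0,0,0,0,-1],[-0.516,0.463,0,0,0,0,-1]],
])

```text
t: 8.33
eef_pos: [570.4, 16.0, 461.5]
tcp_rot: [3.142, 0.0, -0.554]
ft_force: [0.1, 0.5, -0.4]
opening: 0.015
grip_force: 0.0
```

Call:
arm_command([
  [[-0.516,0.448,0,0,0,-0.19,-1],[-0.516,0.448,0,0,0,-0.19,-1],[-0.516,0.448,0,0,0,-0.19,-1],[-0.516,0.448,0,0,0,-0.19,-1],[-0.516,0.448,0,0,0,-0.19,-1],[-0.516,0.448,0,0,0,-0.19,-1],[-0.516,0.448,0,0,0,-0.19,-1],[-0.516,0.448,0,0,0,-0.19,-1],[-0.516,0.448,0,0,0,-0.19,-1],[-0.516,0.448,0,0,0,-0.19,-1]],
])

```text
t: 9.17
eef_pos: [470.9, -0.4, 461.0]
tcp_rot: [-3.141, 0.0, 0.648]
ft_force: [-0.6, 0.1, 0.1]
opening: 0.003
grip_force: 0.0
```

Call:
arm_command([
  [[0,0,0,0,0,-0.191,-1],[0,0,0,0,0,-0.191,-1],[0,0,0,0,0,-0.191,-1],[0,0,0,0,0,-0.191,-1],[0,0,0,0,0,-0.191,-1],[0,0,0,0,0,-0.191,-1],[0,0,0,0,0,-0.191,-1],[0,0,0,0,0,-0.191,-1],[0,0,0,0,0,-0.191,-1],[0,0,0,0,0,-0.191,-1]],
])

```text
t: 10.0
eef_pos: [470.9, -0.4, 461.1]
tcp_rot: [-3.141, -0.0, 1.848]
ft_force: [0.5, 0.5, 0.4]
opening: 0.004
grip_force: 0.0
```

```bash
python3 - <<'E'
from h import *
s=state();print(s["joints"].round(3),s["eef_pos"],np.degrees(s["tcp_rot"]),s["opening"])
p,d=read_camera("top");cv2.imwrite("pics/t4.png",cv2.cvtColor(cv2.resize(p[150:280,180:310],None,fx=4,fy=4,interpolation=cv2.INTER_CUBIC),cv2.COLOR_RGB2BGR))
p,d=read_camera("side");cv2.imwrite("pics/s4.png",cv2.cvtColor(cv2.resize(p[130:260,150:310],None,fx=4.5,fy=4.5,interpolation=cv2.INTER_CUBIC),cv2.COLOR_RGB2BGR))
E
```

```text
[-0.141  0.209  1.842  0.     1.092 -0.418] [ 4.70918846e+02 -3.83758203e-01  4.61050890e+02] [-1.79963502e+02 -2.12613950e-02  1.05859220e+02] 0.004422444894321871
```

View pics/s4.png

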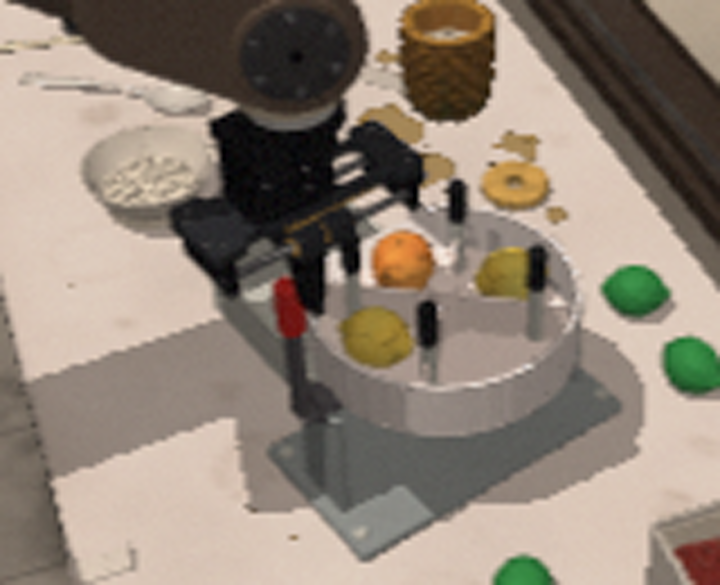

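The view shows the mandarin at the spout (403,262) with both lemons in place, and the closed fingers at about (315,280) next to the red lever top (288,290). I'll check by projection that the fingers are on the far-from-tray side.

```bash
python3 - <<'E'
from h import *
def proj(n,X):
    c=get_calibration(n);q=(np.array(X)-c["position"])@R.from_euler("xyz",c["orientation"]).as_matrix();K=c["camera_matrix"]
    return np.array([K[0,2]+K[0,0]*q[0]/-q[2],K[1,2]+K[1,1]*q[1]/q[2]])
for X in [(471,0,271),(471,0,300),(459.5,34.6,270),(459.5,34.6,220)]: print(X,((proj("side",X)-[150,130])*4.5).round())
p,d=read_camera("side");h=cv2.cvtColor(p,cv2.COLOR_RGB2HSV)
m=((h[...,0]<5)|(h[...,0]>174))&(h[...,1]>130);m[:,300:]=0;m[:130]=0
for ce,a in blobs(m,10):print(ce,a,(ce-[150,130])*4.5,proj("side",(459.5,34.6,245)))
E
```

```text
(471, 0, 271) [310. 305.]
(471, 0, 300) [307. 277.]
(459.5, 34.6, 270) [283. 282.]
(459.5, 34.6, 220) [288. 328.]
[213.9 198.1] 73 [287.55 306.45] [213.44390011 197.88971886]
[276.8 309.9] 21 [570.6  809.55] [213.44390011 197.88971886]
```

Call:
arm_command([
  [[0,0,0.1,0,0,0,-1],[0,0,0.2,0,0,0,-1],[0,0,0.253,0,0,0,-1],[0.03,-0.01,0.253,0,0,0,-1],[0.06,-0.01,0.253,0,0,0,-1],[0.08,-0.01,0.253,0,0,0,-1],[0.1,-0.01,0.253,0,0,0,-1],[0.12,-0.01,0.253,0,0,0,-1],[0.12,-0.01,0.253,0,0,0,-1]],
])

```text
t: 10.9
eef_pos: [463.5, 16.6, 424.7]
tcp_rot: [3.14, 0.002, 1.841]
ft_force: [0.3, -7.1, -0.4]
opening: 0.002
grip_force: 3.5
```

Call:
arm_command([
  [[0.03,0,0.0,0,0,0,-1],[0.06,0,0.003,0,0,0,-1],[0.09,0,0.006,0,0,0,-1],[0.12,0,0.01,0,0,0,-1],[0.15,0,0.014,0,0,0,-1],[0.18,0,0.019,0,0,0,-1],[0.2,0,0.024,0,0,0,-1],[0.22,0,0.03,0,0,0,-1]],
])

```text
t: 11.57
eef_pos: [454.8, 48.2, 421.0]
tcp_rot: [3.139, 0.003, 1.841]
ft_force: [-0.4, -8.2, 9.9]
opening: 0.006
grip_force: 5.8
```

Call:
arm_command([
  [[0.03,0,0.01,0,0,0,-1],[0.06,0,0.02,0,0,0,-1],[0.09,0,0.03,0,0,0,-1],[0.12,0,0.042,0,0,0,-1],[0.15,0,0.055,0,0,0,-1],[0.18,0,0.07,0,0,0,-1],[0.21,0,0.085,0,0,0,-1],[0.22,0,0.09,0,0,0,-1],[0.22,0,0.09,0,0,0,-1]],
])

```text
t: 12.32
eef_pos: [446.0, 80.2, 407.1]
tcp_rot: [3.139, 0.002, 1.841]
ft_force: [0.6, -8.2, 7.6]
opening: 0.002
grip_force: 5.4
```

```bash
python3 - <<'E'
from h import *
for k in range(1):
    p,d=read_camera("top");h=cv2.cvtColor(p,cv2.COLOR_RGB2HSV)
    m=(h[...,0]>5)&(h[...,0]<17)&(h[...,1]>130);m[:,:170]=0;m[:,300:]=0;m[:165]=0;m[260:]=0
    for ce,a in blobs(m,10):
        z=1554-d[int(ce[1]),int(ce[0])];q=onz("top",ce,z)[0,:2]-[603.6,75];a_=.274
        print(ce,a,z,"disp",q[0]*np.cos(a_)+q[1]*np.sin(a_),-q[0]*np.sin(a_)+q[1]*np.cos(a_))
p2,_=read_camera("side");cv2.imwrite("pics/s5.png",cv2.cvtColor(cv2.resize(p2[130:260,150:310],None,fx=4.5,fy=4.5,interpolation=cv2.INTER_CUBIC),cv2.COLOR_RGB2BGR))
E
```

```text
[217.8 218.5] 172 83.888794 disp 3.8644200079400477 141.29732760195958
```

View pics/s5.png

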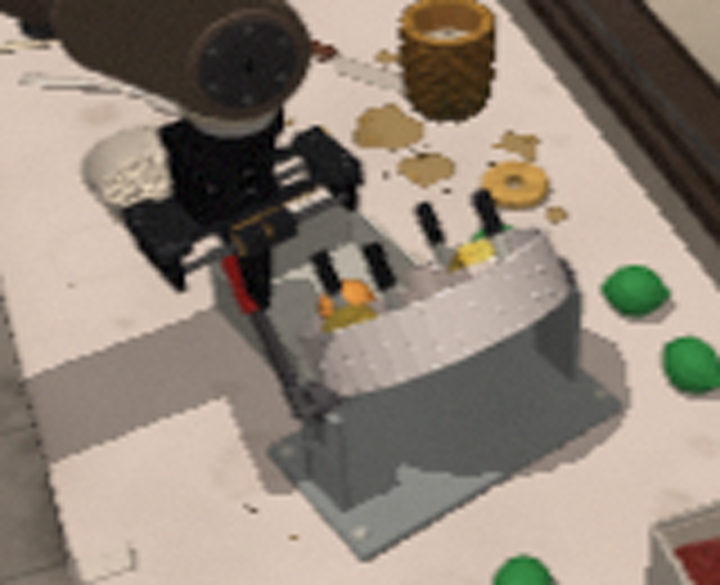

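The cradle is tipped, the mandarin at (350,292) is rolling out, and both lemons are held. I'll wait briefly.

Call:
arm_command([
  [[0,0,0,0,0,0,-1],[0,0,0,0,0,0,-1],[0,0,0,0,0,0,-1],[0,0,0,0,0,0,-1],[0,0,0,0,0,0,-1],[0,0,0,0,0,0,-1]],
])

```text
t: 12.92
eef_pos: [446.1, 79.9, 407.3]
tcp_rot: [3.139, 0.002, 1.84]
ft_force: [-0.1, -7.8, 8.6]
opening: 0.003
grip_force: 5.6
```

```bash
cat > m.py <<'E'
from h import *
p,d=read_camera("top");h=cv2.cvtColor(p,cv2.COLOR_RGB2HSV);a_=.274
for nm,lo,hi in (("orange",5,17),("yellow",19,33)):
    m=(h[...,0]>lo)&(h[...,0]<hi)&(h[...,1]>125);m[:,:170]=0;m[:,300:]=0;m[:165]=0;m[260:]=0
    for ce,a in blobs(m,10):
        z=1554-d[int(ce[1]),int(ce[0])];q=onz("top",ce,z)[0,:2]-[603.6,75]
        print(nm,ce,a,z,"disp",q[0]*np.cos(a_)+q[1]*np.sin(a_),-q[0]*np.sin(a_)+q[1]*np.cos(a_))
E
python3 m.py
```

```text
orange [191.1 227.9] 170 70.85095 disp -0.6974398606628469 242.6013264824702
yellow [237.5 189.9] 174 157.9707 disp 73.92752894016547 44.60869337437211
yellow [249.4 226.2] 39 160.4093 disp -54.48986942402522 40.51949242127995
```

The mandarin is in the tray. I'll let the lever back gently.

Call:
arm_command([
  [[-0.03,0,-0.014,0,0,0,-1],[-0.06,0,-0.027,0,0,0,-1],[-0.09,0,-0.04,0,0,0,-1],[-0.12,0,-0.055,0,0,0,-1],[-0.15,0,-0.068,0,0,0,-1],[-0.18,0,-0.08,0,0,0,-1],[-0.21,0,-0.087,0,0,0,-1],[-0.24,0,-0.093,0,0,0,-1],[-0.27,0,-0.1,0,0,0,-1],[-0.3,0,-0.105,0,0,0,-1]],
])

```text
t: 13.8
eef_pos: [458.2, 36.5, 423.1]
tcp_rot: [3.138, 0.002, 1.84]
ft_force: [1.8, -5.1, 4.0]
opening: 0.001
grip_force: 3.1
```

Call:
arm_command([
  [[-0.03,0,-0.005,0,0,0,-1],[-0.06,0,-0.01,0,0,0,-1],[-0.09,0,-0.012,0,0,0,-1],[-0.12,0,-0.015,0,0,0,-1],[-0.15,0,-0.015,0,0,0,-1],[-0.18,0,-0.015,0,0,0,-1],[-0.25,0,-0.015,0,0,0,-1],[-0.35,0,-0.015,0,0,0,-1],[-0.35,0,-0.3,0,0,0,-1],[-0.35,0,-0.5,0,0,0,-1]],
])

```text
t: 14.63
eef_pos: [472.0, -14.7, 497.8]
tcp_rot: [-3.14, -0.001, 1.839]
ft_force: [0.8, 0.3, 0.1]
opening: 0.002
grip_force: 0.0
```

Call:
arm_command([
  [[0,0,-0.3,0,0,0,-1],[0,0,-0.3,0,0,0,-1],[0,0,-0.3,0,0,0,-1],[0,0,-0.3,0,0,0,-1],[0,0,-0.3,0,0,0,-1],[0,0,-0.3,0,0,0,-1],[0,0,-0.3,0,0,0,-1],[0,0,-0.3,0,0,0,-1],[0,0,-0.3,0,0,0,-1],[0,0,-0.3,0,0,0,-1]],
])

```text
t: 15.47
eef_pos: [471.9, -13.9, 541.3]
tcp_rot: [-3.141, -0.0, 1.84]
ft_force: [-0.3, -0.3, 0.8]
opening: 0.004
grip_force: 0.0
```

```bash
python3 m.py; python3 m.py; python3 - <<'E'
from h import *
p2,_=read_camera("side");cv2.imwrite("pics/s6.png",cv2.cvtColor(cv2.resize(p2[130:260,150:310],None,fx=4.5,fy=4.5,interpolation=cv2.INTER_CUBIC),cv2.COLOR_RGB2BGR))
E
```

```text
orange [191.3 228.1] 171 66.08606 disp -1.3683670596728774 242.8501532279787
yellow [241.8 188. ] 179 183.07544 disp 73.41227171449287 28.63695265531487
yellow [254.8 228.9] 170 193.51807 disp -68.23130498829036 25.45391693792143
orange [191.2 228. ] 172 71.01514 disp -1.1465363168454914 242.33232339906357
yellow [241.9 188. ] 179 176.14807 disp 74.03132149828446 28.397387821141603
yellow [254.7 228.9] 172 184.00293 disp -68.1415969552724 25.856209654289344
```

View pics/s6.png

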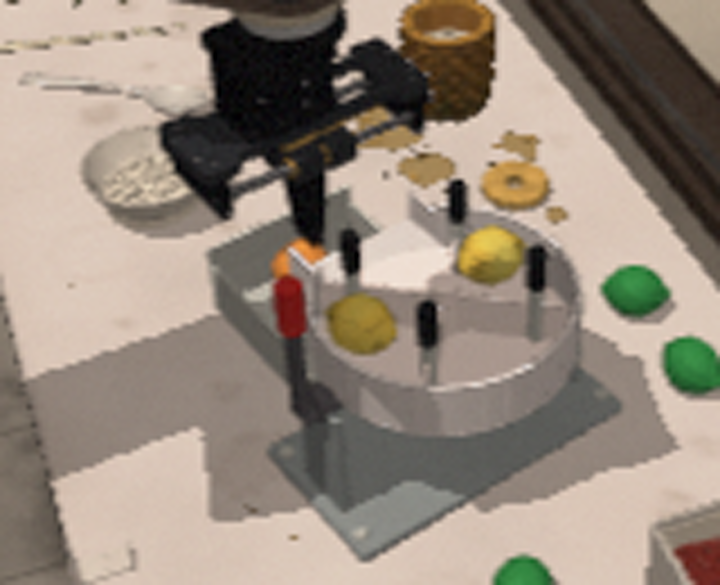

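The cradle is level with the lever upright at (288,310). The lemons are in the carousel at (362,322) and (490,252), and the mandarin lies still in the tray at (298,260). The robot is clear.

```bash
python3 -c "
from cell import *
print(job_done())"
```

```text
the job is handed in; nothing more can be done
None
```

I handed the job in: the mandarin lies still in the catch tray, the cradle is back level, both lemons are still in the carousel, and the arm is clear; the hand-in returned no verdict.

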